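Trim the tuning box with the plastic tuning tool

ROBOT

A 6-joint arm with a two-finger parallel gripper is mounted at the origin on a cart in front of the work surface, level with it; the furniture and walls round the work are solid. World frame = base frame: x ahead of the robot, y to its left, z up, the work surface at z = 0. Lengths are in m, angles in degrees, forces in N, time in s.
With the tool pointing down it reaches from about 0.325 to 0.9 m from the base axis. Payload 3.5 kg.
Tool frame: the origin (TCP) lies at the very end of the fingers, on their centre line; the grasp point (between the pads) lies 19 mm behind it; z points along the fingers, x is the direction in which the jaws open and shut, and the axes are right-handed (so a half turn about z gives the same grasp; the last joint's range is limited). The gripper opens to 85 mm and grips with 20 to 120 N. Pads are 22 mm wide; open, the fingers measure 114 mm over their backs; the gripper's body (76 mm by 85 mm) begins 54 mm behind the grasp point. The pads swing forward as they close: fully open they stand 13 mm farther back than shut.
Start: joints at [-70.783, 15.837, -1.513, 72.651, 0, 84.076], TCP at [0.266, -0.566, 0.231] pointing down, gripper open.
Joint ranges: [-178.77, 178.77], [-48.84, 107.48], [-61.69, 71.31], [-111.58, 123.2], [-90, 87.43], [-180, 180]. Speed limits (degrees/s): [147.25, 147.25, 180, 180, 180, 180].

INTERFACE

Orientations are given as [roll, pitch, yaw] about the fixed x, y, z axes, in that order (R = Rz(yaw) Ry(pitch) Rx(roll)).
In Python, from cell import arm gives the robot as it stands.
- The arm moves only by the tool step_arm, never from a script. Its argument "moves" is a list of rows, each an object with "delta_rot": the turn, a rotation vector about the tool's x, y, z in degrees, a list of three; "translation": the shift along the tool's x, y, z in mm, a list of three; "fingers": the gripper command: -1 is shut, 1 is fully open, values between are in proportion. A call has 1 to 20 rows; each row is the pose to reach, as a shift and turn from the pose measured when the call began, along the tool's axes at that moment; what a row does not reach only later rows make up. A row lasts 1/12 s, in which the tool goes at most 41.7 mm and 7.16 degrees, less where a joint would pass 70% of its speed; a pose out of reach is approached as far as the arm can. A call with a gripper value outside its range is refused whole. The fingers move at their own pace and stop on an object; the grip force is fixed at half the most. Time passes only in rows, so rows that repeat a pose let the fingers close. It gives the time, the measured TCP pose, the force and the opening at its end, in the units of the state.
- arm.state(): the state, without advancing time (a new reading comes with each control period).
- arm.snapshot(name): name is "scene" or "top" or "wrist"; returns a dict with "img" (480x640x3 uint8, blue, green, red), "depth" (480x640 float32, m along the optical axis (not along the pixel's ray), 0 where there is no reading), "fx", "fy", "cx", "cy" (pixels), "rvec" (rotation vector, rad) and "tvec" (3), from world to camera coordinates, as OpenCV has them; the wrist camera has in their place "hand_eye" (4x4, takes a point from camera to tool coordinates, whose origin is the TCP and whose axes are the tool frame's). Camera axes: x right, y down, z forward; pixel columns grow to the right and rows downward; lengths in m; the calibration is good to about 2 mm. A picture is of the moment at which its call begins: read the wrist's pose just before it.
- arm.job_done(): hands the job in, once; it reports no verdict.
The state is a dict: "clock": time; "joints": joint angles; "qvel": joint speeds; "tau": joint torques, N m; "ee_pos": TCP position; "eef_rot": TCP orientation; "ft_force": force on the tool from outside, world axes, zero at the start; "moment": the same for the moment, N m; "width": opening from 0.0 (shut) to 1.0 (fully open).
Only numpy, scipy, OpenCV 4.12 (cv2) and the standard library are available. Lean on these libraries where they do the work, as an engineer would, in place of code of your own. Each camera call takes 0.05 s, during which the arm holds its last target. There are 200 camera calls.

TASK

Take the plastic tuning tool out of its holder block, feel its blade gently into the slot of the recessed trimmer screw in the metal tuning box, and turn the screw clockwise (seen from above) until the slot lines up with the two raised index ribs beside the well. The trimmer is delicate, so lean on it only lightly and never force it. Then stand the tool back in its holder, and leave the glassware around as it is.

Things in the scene. Friction and masses are not known exactly. Their poses are not given: they have to be found in the camera images.
- tuning_tool: Plastic tuning tool, 117 mm long, 30 to 60 g, stands upright, blade down, in the holder. Origin at the blade's tip, z up the tool. White blade 12 mm wide along x, 2.4 mm thick along y (last 2 mm: 1.4) to z = 10 mm; round shank, 7 mm across, to 45; black collar, 24 mm across, 45 to 50; black square handle 14 x 14 mm, sides along x and y, 50 to 117.
- tool_grip (a point): Point on the axis of the tool's handle, 92 mm above the blade's tip, a good place to grip; axes as the tool's.
- holder_hole (a point): Centre of the mouth of the hole in the grey plastic holder block (50 x 50 mm, 52 mm high, fixed). Upright round through hole 17 mm in diameter. The tool hangs in it by its collar, tip 45 mm below this point (7 mm above the worktop), at any yaw.
- well (a point): Centre of the rim of the upright round well, 24 mm in diameter, in the top of the tuning box. z is up, x is the direction of the two black raised index ribs on the box top, one on each side of the well. The brass trimmer screw, 18 mm in diameter, lies in the well, its face anywhere from 6 to 28 mm below the rim: that depth is not measured, feel for it.
- trimmer (a joint): Angle of the screw, rad: from the well's x axis to the slot, counter-clockwise positive from above; 0 = slot in line with the ribs. Starts between 0.5 and 1.1. Slot 4 mm wide and deep, right across the face. Steady drag of 0.03 N m; stays where it is left; stops at -0.6 and 1.5. The centred blade has about 0.13 rad of play either way, so the screw lags behind the tool.
- tuning_box: Grey-painted metal tuning box with the trimmer, 86 x 116 x 56 mm high, foot 92 x 122 mm, fixed, origin at the centre of its underside; well lies at x 0, y 15, z 56 mm. The screw is backed by a spring of 5 N per mm that yields at most 1.6 mm, then meets a rigid seat; 18 N or more from the tool on box or screw cracks the trimmer.
- vial_white: Bystander: sample vial with a white cap, 28 mm in diameter, 57 mm high, loose, origin at the centre of its underside. Leave it.
- vial_black: Bystander: sample vial with a black cap, 28 mm in diameter, 57 mm high, loose, origin at the centre of its underside. Leave it.
- beaker: Bystander: small glass beaker, 45 mm in diameter, 60 mm high, loose, origin at the centre of its underside. Leave it.

How it is judged:
By the outcome, as a careful person would: the job done as asked, in the order asked, and still so for the second after the job is handed in, with the robot touching nothing.
It also fails if it takes over 58 s, if anything falls off the work surface, if the arm or the gripper's body presses on something with over 40 N, if the wrist force passes 120 N, or if a joint passes its speed limit or range.

## Working session

There is one attempt and no reset: what is moved stays moved. The work goes in short steps, Python scripts to look and compute and a tool call to move; the robot and the scene stay as the last step left them, time stands still between calls to the robot, and variables do not carry over. Pictures are saved under pics/ and viewed, about 8 in all and at most 12, crops included, and the job is handed in when it is done.

Besides the shell and the picture viewer there is one more tool, called after "Emit:" as name(argument=value, ...) on one line, values as JSON. step_arm: Moves the arm, as the interface text tells. Its arguments: {"type":"object","properties":{"moves":{"type":"array","items":{"type":"object","properties":{"delta_rot":{"type":"array","items":{"type":"number"}},"translation":{"type":"array","items":{"type":"number"}},"fingers":{"type":"number"}}}}},"required":["moves"]}

```bash
ls; mkdir -p pics
cat > h.py <<'E'
import numpy as np, cv2
from scipy.spatial.transform import Rotation as R
from cell import arm
def cam(s, st=None):
    K=np.array([[s['fx'],0,s['cx']],[0,s['fy'],s['cy']],[0,0,1.]])
    if 'hand_eye' in s:
        T=np.eye(4);T[:3,:3]=R.from_euler('xyz',st['eef_rot'],degrees=True).as_matrix();T[:3,3]=st['ee_pos']
        T=T@np.array(s['hand_eye'])
    else:
        Rw=cv2.Rodrigues(np.array(s['rvec'],float))[0];T=np.eye(4);T[:3,:3]=Rw.T;T[:3,3]=-Rw.T@np.array(s['tvec']).ravel()
    return K,T
def ray(K,T,u,v,z):
    d=T[:3,:3]@np.linalg.solve(K,[u,v,1.]);c=T[:3,3];return c+d*(z-c[2])/d[2]
def cloud(s,K,T):
    v,u=np.mgrid[:480,:640];P=np.stack([u,v,np.ones_like(u)],-1)@np.linalg.inv(K).T*s['depth'][...,None]
    return P@T[:3,:3].T+T[:3,3]
def proj(K,T,p):
    q=K@(T[:3,:3].T@(np.array(p)-T[:3,3]));return q[:2]/q[2]
E
python3 - <<'E'
from h import *
print(arm.state())
for n in("scene","top"):
    s=arm.snapshot(n);cv2.imwrite(f'pics/{n}0.png',s['img']);np.save(f'{n}0.npy',s,allow_pickle=True)
    K,T=cam(s);print(n,K[0,0],T.round(3).tolist())
E
```

```text
pics
{'clock': 0.0, 'joints': array([-7.07839773e+01,  1.58786078e+01, -1.59907913e+00,  7.26510841e+01,
       -6.60350944e-04,  8.40766564e+01]), 'qvel': array([ 0.0244351 , -0.08140231,  0.0186542 , -0.01371226,  0.00918562,
        0.04557199]), 'tau': array([-2.92911473e-04, -4.45502758e+01,  2.95208430e+01,  1.64153060e-02,
       -2.05304023e-04,  9.89753559e-07]), 'ee_pos': array([ 0.26524957, -0.56504714,  0.23014575]), 'eef_rot': array([-1.79987368e+02,  1.28151623e-01, -6.48606189e+01]), 'ft_force': array([0.06384044, 0.16402259, 0.14235762]), 'moment': array([ 0.00976902, -0.01034226, -0.03814891]), 'width': 0.9967579576320219}
scene 568.7463878265785 [[-0.91, -0.241, 0.336, 0.191], [-0.414, 0.538, -0.735, 0.837], [-0.004, -0.808, -0.589, 0.721], [0.0, 0.0, 0.0, 1.0]]
top 566.8822761943537 [[-0.022, -0.983, 0.181, 0.33], [-1.0, 0.024, 0.008, 0.077], [-0.012, -0.181, -0.983, 1.057], [0.0, 0.0, 0.0, 1.0]]
```

View pics/scene0.png

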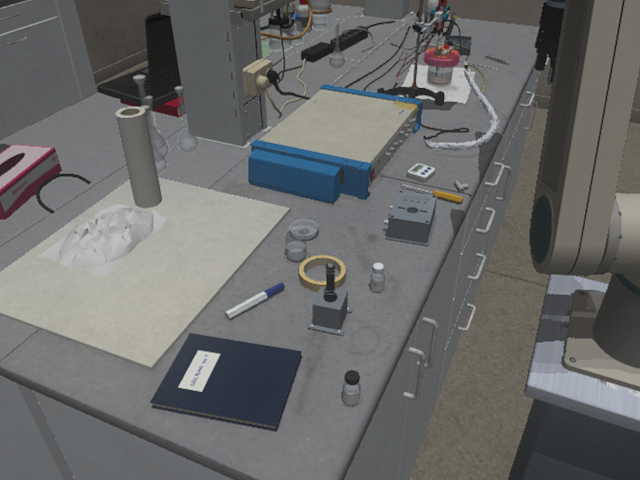

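View pics/top0.png

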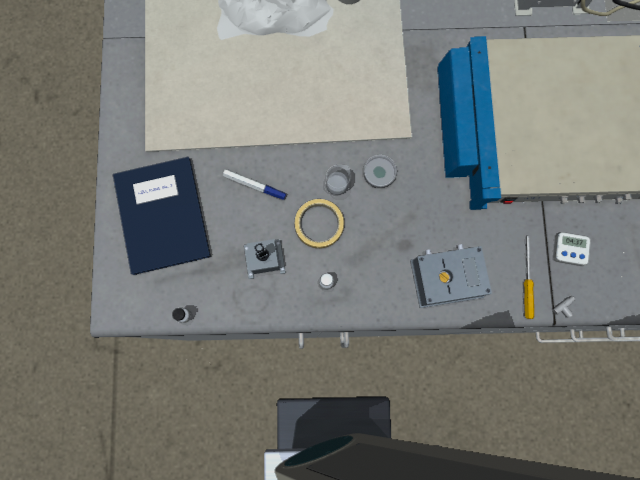

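Scene: holder with tool at top-view (263,257), tuning box at (452,276) with the well at (446,277); white vial (327,281), black vial (181,314), beaker (338,180).

Run:
```python
from h import *
s=np.load('top0.npy',allow_pickle=True).item();K,T=cam(s)
for n,u,v,z in [('handletop',262,247,.124),('holder',262,258,.052),('well',446,277,.056),('vw',327,280,.057),('vb',181,314,.057),('beaker',337,180,.03)]:
    print(n,ray(K,T,u,v,z).round(3))
st=arm.state();w=arm.snapshot("wrist");print(np.array(w['hand_eye']).round(3),w['fx'])
# handle by depth
P=cloud(s,K,T);m=(P[...,2]>.09)&(s['depth']>0)&(np.hypot(P[...,0]-.4,P[...,1]-.17)<.1);print(m.sum(),P[m].mean(0) if m.any() else 0)
cv2.imwrite('pics/top0c.png',np.hstack([cv2.resize(s['img'][225:290,230:300],None,fx=5,fy=5),cv2.resize(s['img'][235:315,400:500][:65,:],None,fx=4.6,fy=5)]))
```

```text
handletop [0.497 0.148 0.124]
holder [0.49  0.154 0.052]
well [ 0.447 -0.172  0.056]
vw [0.447 0.038 0.057]
vb [0.393 0.297 0.057]
beaker [0.638 0.013 0.03 ]
[[ 1.     0.001 -0.001  0.   ]
 [-0.     0.954  0.301 -0.076]
 [ 0.001 -0.301  0.954 -0.143]
 [ 0.     0.     0.     1.   ]] 425.9347109014918
74 [0.49285512 0.15263345 0.11781142]
```

```bash
cat >> h.py <<'E'
def to(p,yaw=None):
    st=arm.state();A=R.from_euler('xyz',st['eef_rot'],degrees=True)
    B=A if yaw is None else R.from_euler('xyz',[180,0,yaw],degrees=True)
    d=A.inv().apply(np.array(p)-st['ee_pos'])*1000
    print('t',d.round(1),'rot',np.rad2deg((A.inv()*B).as_rotvec()).round(2),'rows',np.linalg.norm(d)/41.7)
E
python3 -c "
from h import *
to([.469,-.162,.23],-64.86)"
```

```text
t [-278.5 -355.7    0.9] rot [-0.01  0.1   0.  ] rows 10.833245038262623
```

Emit:
step_arm(moves=[{"translation": [-278.5, -355.7, 0.9], "fingers": 1}, {"translation": [-278.5, -355.7, 0.9], "fingers": 1}, {"translation": [-278.5, -355.7, 0.9], "fingers": 1}, {"translation": [-278.5, -355.7, 0.9], "fingers": 1}, {"translation": [-278.5, -355.7, 0.9], "fingers": 1}, {"translation": [-278.5, -355.7, 0.9], "fingers": 1}, {"translation": [-278.5, -355.7, 0.9], "fingers": 1}, {"translation": [-278.5, -355.7, 0.9], "fingers": 1}, {"translation": [-278.5, -355.7, 0.9], "fingers": 1}, {"translation": [-278.5, -355.7, 0.9], "fingers": 1}, {"translation": [-278.5, -355.7, 0.9], "fingers": 1}, {"translation": [-278.5, -355.7, 0.9], "fingers": 1}, {"translation": [-278.5, -355.7, 0.9], "fingers": 1}, {"translation": [-278.5, -355.7, 0.9], "fingers": 1}, {"translation": [-278.5, -355.7, 0.9], "fingers": 1}])

```text
$.moves[0]: bad value
```

Run:
```python
from h import *
st=arm.state();w=arm.snapshot("wrist");cv2.imwrite('pics/w1.png',w['img']);np.save('w1.npy',[w,st],allow_pickle=True)
print(st['ee_pos'],st['eef_rot'],st['clock'],st['ft_force'],st['joints'])
K,T=cam(w,st);print(proj(K,T,[.447,-.172,.056]))
```

```text
[ 0.2653003  -0.56521336  0.23039036] [-1.79989921e+02  1.01201454e-01 -6.48599495e+01] 0.15 [-0.57263684 -0.33423706 -0.37893556] [-7.07847171e+01  1.58703430e+01 -1.58021957e+00  7.26511386e+01
 -4.21320792e-04  8.40752417e+01]
[-202.78707389 -396.60863543]
```

View pics/w1.png

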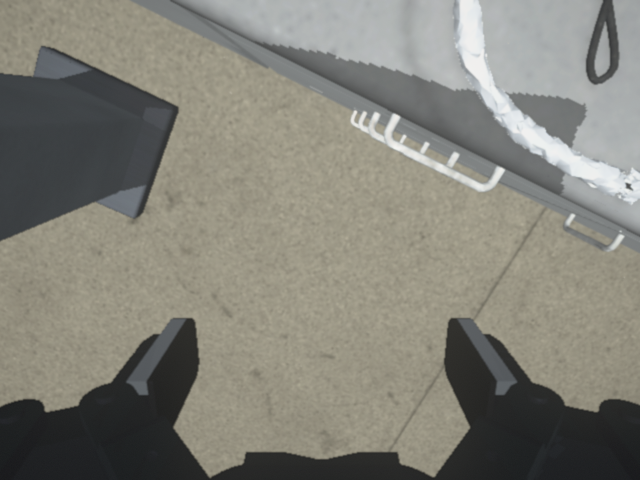

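The move was refused, so this picture is still the start view. The rows probably need all three keys, so I'm adding `delta_rot`.

Emit:
step_arm(moves=[{"delta_rot": [0, 0, 0], "translation": [-278.5, -355.7, 0.9], "fingers": 1}, {"delta_rot": [0, 0, 0], "translation": [-278.5, -355.7, 0.9], "fingers": 1}, {"delta_rot": [0, 0, 0], "translation": [-278.5, -355.7, 0.9], "fingers": 1}, {"delta_rot": [0, 0, 0], "translation": [-278.5, -355.7, 0.9], "fingers": 1}, {"delta_rot": [0, 0, 0], "translation": [-278.5, -355.7, 0.9], "fingers": 1}, {"delta_rot": [0, 0, 0], "translation": [-278.5, -355.7, 0.9], "fingers": 1}, {"delta_rot": [0, 0, 0], "translation": [-278.5, -355.7, 0.9], "fingers": 1}, {"delta_rot": [0, 0, 0], "translation": [-278.5, -355.7, 0.9], "fingers": 1}, {"delta_rot": [0, 0, 0], "translation": [-278.5, -355.7, 0.9], "fingers": 1}, {"delta_rot": [0, 0, 0], "translation": [-278.5, -355.7, 0.9], "fingers": 1}, {"delta_rot": [0, 0, 0], "translation": [-278.5, -355.7, 0.9], "fingers": 1}, {"delta_rot": [0, 0, 0], "translation": [-278.5, -355.7, 0.9], "fingers": 1}, {"delta_rot": [0, 0, 0], "translation": [-278.5, -355.7, 0.9], "fingers": 1}, {"delta_rot": [0, 0, 0], "translation": [-278.5, -355.7, 0.9], "fingers": 1}])

```text
clock: 1.37
ee_pos: [0.4689, -0.1621, 0.23]
eef_rot: [180.0, 0.1, -64.8]
ft_force: [-0.4, -0.9, 0.5]
width: 0.999
```

Run:
```python
from h import *
st=arm.state();w=arm.snapshot("wrist");cv2.imwrite('pics/w2.png',w['img']);np.save('w2.npy',[w,st],allow_pickle=True)
print(st['ee_pos'],st['eef_rot'],st['clock'],st['ft_force'],st['joints'])
K,T=cam(w,st);print(proj(K,T,[.447,-.172,.056]))
```

```text
[ 0.46887385 -0.16209976  0.22995583] [ 1.79970334e+02  7.40993704e-02 -6.48203907e+01] 1.3667 [-0.43086384 -0.85415386  0.53640189] [-2.65550941e+01  2.81253224e+00 -1.71645536e+01  7.00994658e+01
  2.25975253e-02  1.28265262e+02]
[320.87195591 241.71328903]
```

View pics/w2.png

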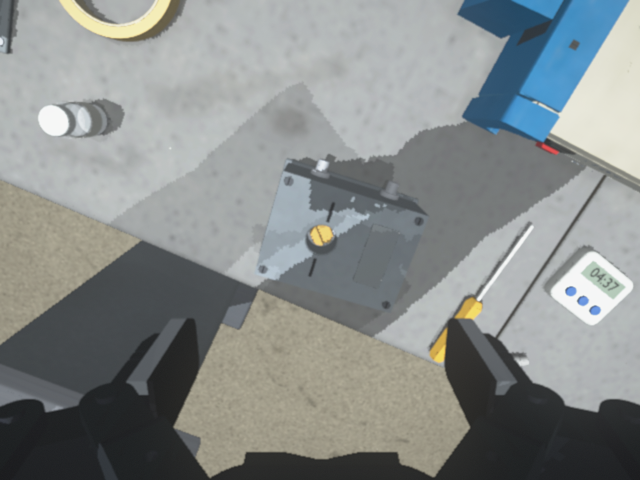

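Box seen clearly: well about (321,238), ribs about (331,212) and (312,267), trimmer slot visible. Measuring.

Run:
```python
from h import *
w,st=np.load('w2.npy',allow_pickle=True);K,T=cam(w,st);im=w['img']
c=im[190:290,260:390];
g=cv2.cvtColor(im,cv2.COLOR_BGR2GRAY)
h=cv2.cvtColor(im,cv2.COLOR_BGR2HSV)
roi=np.zeros_like(g);cv2.circle(roi,(321,238),50,255,-1)
for nm,m in [('dark',((g<45)&(roi>0))),('brass',((h[...,1]>110)&(h[...,0]<30)&(roi>0)))]:
    n,l,s,cc=cv2.connectedComponentsWithStats(m.astype(np.uint8))
    for i in range(1,n):
        if s[i,4]>15:
            v,u=np.nonzero(l==i);pts=np.array([ray(K,T,a,b,.056) for a,b in zip(u,v)])[:,:2]
            e,V=np.linalg.eigh(np.cov(pts.T));print(nm,s[i],cc[i].round(1),pts.mean(0).round(4),'ang',np.rad2deg(np.arctan2(V[1,1],V[0,1])).round(1),(np.sqrt(e)*3.46*1000).round(1))
P=cloud(w,K,T)
print('depth z at top/face',np.nanmedian(P[225:230,290:300,2]),np.median(P[235:241,318:324,2]))
cv2.imwrite('pics/w2c.png',cv2.resize(c,None,fx=6,fy=6,interpolation=cv2.INTER_CUBIC))
```

```text
brass [311 226  22  19 306] [320.9 234.2] [ 0.4525 -0.1695] ang 127.6 [13.  14.3]
depth z at top/face 0.05621540166031677 0.038058605185937094
```

View pics/w2c.png

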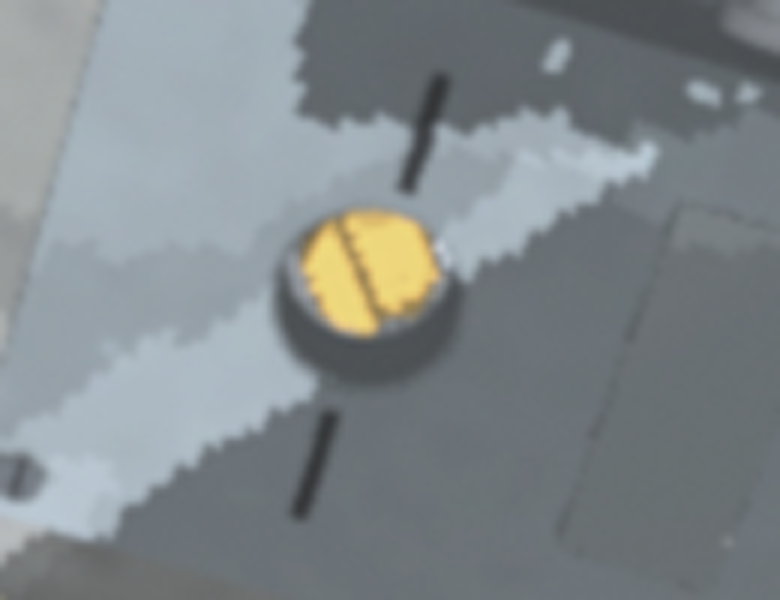

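Run:
```python
from h import *
w,st=np.load('w2.npy',allow_pickle=True);K,T=cam(w,st)
q=lambda x,y,z:ray(K,T,(x+.5)/6-.5+260,(y+.5)/6-.5+190,z)[:2]
a,b,c,d=[q(*p,.057) for p in[(440,75),(405,190),(332,412),(299,518)]]
e=(a+b-c-d);print('mid',(a+b+c+d)/4,'rib ang',np.rad2deg(np.arctan2(e[1],e[0])),'single',[np.rad2deg(np.arctan2(*(x)[::-1])) for x in(a-b,c-d,a-d)],np.linalg.norm(a-d))
print('rim',q(369,297,.056), 'diam',np.linalg.norm(q(277,297,.056)-q(461,297,.056)))
for z in(.03,.038,.045):
    s0,s1=q(342,218,z),q(380,322,z);f=s0-s1;print(z,'slot',np.rad2deg(np.arctan2(f[1],f[0])),np.linalg.norm(f),'face ctr',q(371,272,z))
# side walls direction of box: depth of face
P=cloud(w,K,T);print(P[228:241:2,314:330:3,2].round(4))
```

```text
mid [ 0.44854825 -0.17128259] rib ang 8.115104040506832 single [np.float64(9.00990564559044), np.float64(8.62996007838853), np.float64(8.29025770823856)] 0.06276906151814277
rim [ 0.44901435 -0.17123474] diam 0.023876031088106448
0.03 slot 44.442398402557906 0.01608632477126127 face ctr [ 0.44510829 -0.17330487]
0.038 slot 44.44239840255798 0.015710781994770318 face ctr [ 0.44728701 -0.1722964 ]
0.045 slot 44.44239840255786 0.015382182065340793 face ctr [ 0.4491934  -0.17141399]
[[0.0412 0.0364 0.0376 0.0408 0.0404 0.0402]
 [0.0409 0.0373 0.0366 0.0418 0.0419 0.0403]
 [0.0405 0.041  0.0375 0.0408 0.04   0.0415]
 [0.0402 0.04   0.0367 0.0374 0.0407 0.0421]
 [0.0401 0.0401 0.0364 0.0379 0.0409 0.0412]
 [0.0412 0.0396 0.0417 0.035  0.0396 0.0406]
 [0.0426 0.0411 0.0407 0.0368 0.0369 0.0401]]
```

Well ≈ (0.4487,-0.1713), ribs 8.3°, slot 44.4° (trimmer about 0.63 rad), face roughly 15 mm deep. Next I look at the holder.

```bash
python3 -c "
from h import *
to([.495,.158,.23],-20)"
```

```text
t [-279.2 -159.8    0.3] rot [-1.00e-02  8.00e-02 -4.49e+01] rows 7.716127455885996
```

Emit:
step_arm(moves=[{"delta_rot": [0, 0, -44.9], "translation": [-279.2, -159.8, 0.3], "fingers": 1}, {"delta_rot": [0, 0, -44.9], "translation": [-279.2, -159.8, 0.3], "fingers": 1}, {"delta_rot": [0, 0, -44.9], "translation": [-279.2, -159.8, 0.3], "fingers": 1}, {"delta_rot": [0, 0, -44.9], "translation": [-279.2, -159.8, 0.3], "fingers": 1}, {"delta_rot": [0, 0, -44.9], "translation": [-279.2, -159.8, 0.3], "fingers": 1}, {"delta_rot": [0, 0, -44.9], "translation": [-279.2, -159.8, 0.3], "fingers": 1}, {"delta_rot": [0, 0, -44.9], "translation": [-279.2, -159.8, 0.3], "fingers": 1}, {"delta_rot": [0, 0, -44.9], "translation": [-279.2, -159.8, 0.3], "fingers": 1}, {"delta_rot": [0, 0, -44.9], "translation": [-279.2, -159.8, 0.3], "fingers": 1}, {"delta_rot": [0, 0, -44.9], "translation": [-279.2, -159.8, 0.3], "fingers": 1}, {"delta_rot": [0, 0, -44.9], "translation": [-279.2, -159.8, 0.3], "fingers": 1}, {"delta_rot": [0, 0, -44.9], "translation": [-279.2, -159.8, 0.3], "fingers": 1}])

```text
clock: 2.42
ee_pos: [0.4951, 0.1562, 0.2299]
eef_rot: [-180.0, 0.1, -20.2]
ft_force: [0.1, -0.4, 0.2]
width: 1.001
```

Run:
```python
from h import *
st=arm.state();w=arm.snapshot("wrist");np.save('w3.npy',[w,st],allow_pickle=True)
print(st['ee_pos'],st['eef_rot'],st['clock'],st['ft_force'],st['joints'])
K,T=cam(w,st);x,y=proj(K,T,[.493,.152,.1]).astype(int);print(x,y)
y0,x0=y-60,x-80;print(x0,y0);cv2.imwrite('pics/w3c.png',cv2.resize(w['img'][y0:y0+120,x0:x0+160],None,fx=5,fy=5,interpolation=cv2.INTER_CUBIC))
```

```text
[0.49514013 0.15617425 0.22987887] [-1.79996770e+02  7.71745877e-02 -2.01591122e+01] 2.4167 [ 0.08784296 -0.4035589   0.15935016] [ 1.03458393e+01  5.18925914e+00 -1.46021180e+01  7.02734756e+01
  4.19579334e-02  1.20504930e+02]
321 234
241 174
```

View pics/w3c.png

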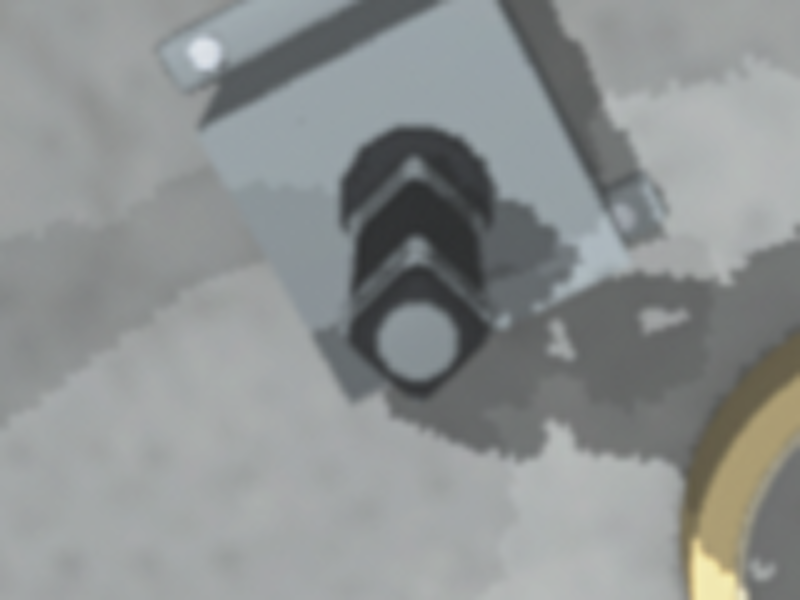

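Tool in holder: handle top corners at about (349,328), (420,397), (490,325), (420,262) in the crop, roughly 45° to the jaw axis.

Run:
```python
from h import *
w,st=np.load('w3.npy',allow_pickle=True);K,T=cam(w,st)
q=lambda x,y,z:ray(K,T,(x+.5)/5-.5+241,(y+.5)/5-.5+174,z)[:2]
C=[q(*p,.124) for p in[(349,328),(420,397),(490,325),(420,262)]]
print('top ctr',np.mean(C,0),'dot',q(419,341,.124))
for i in range(4):
    e=C[(i+1)%4]-C[i];print(np.rad2deg(np.arctan2(e[1],e[0])),np.linalg.norm(e))
print('collar',q(418,200,.057))
# holder top corners
H=[q(203,126,.052),q(352,400,.052)];e=H[0]-H[1];print('holder edge ang',np.rad2deg(np.arctan2(e[1],e[0])),np.linalg.norm(e))
P=cloud(w,K,T);print(P[240:246,322:328,2].mean())
```

```text
top ctr [0.49645325 0.15492649] dot [0.49581283 0.15343235]
-65.83507073551134 0.012453888476639325
27.361410236205227 0.012624389958703961
116.92487213713802 0.011704498675704698
-156.11594399712712 0.012041304755159344
collar [0.49642443 0.15462406]
holder edge ang 96.74239797172618 0.049735306222211215
0.1256797214125538
```

```bash
python3 -c "
from h import *
to([.4963,.1545,.16],25.6);to([.4963,.1545,.08],25.6)"
```

```text
t [ 1.8  1.2 69.9] rot [-4.000e-02  7.000e-02 -4.577e+01] rows 1.6771729747136035
t [  1.9   1.2 149.9] rot [-4.000e-02  7.000e-02 -4.577e+01] rows 3.5952467379905726
```

Emit:
step_arm(moves=[{"delta_rot": [0, 0, -45.8], "translation": [1.8, 1.2, 50], "fingers": 1}, {"delta_rot": [0, 0, -45.8], "translation": [1.8, 1.2, 60], "fingers": 1}, {"delta_rot": [0, 0, -45.8], "translation": [1.8, 1.2, 60], "fingers": 1}, {"delta_rot": [0, 0, -45.8], "translation": [1.8, 1.2, 60], "fingers": 1}, {"delta_rot": [0, 0, -45.8], "translation": [1.8, 1.2, 60], "fingers": 1}, {"delta_rot": [0, 0, -45.8], "translation": [1.8, 1.2, 60], "fingers": 1}, {"delta_rot": [0, 0, -45.8], "translation": [1.8, 1.2, 60], "fingers": 1}, {"delta_rot": [0, 0, -45.8], "translation": [1.8, 1.2, 60], "fingers": 1}, {"delta_rot": [0, 0, -45.8], "translation": [1.8, 1.2, 60], "fingers": 1}, {"delta_rot": [0, 0, -45.8], "translation": [1.8, 1.2, 90], "fingers": 1}, {"delta_rot": [0, 0, -45.8], "translation": [1.8, 1.2, 120], "fingers": 1}, {"delta_rot": [0, 0, -45.8], "translation": [1.8, 1.2, 150], "fingers": 1}, {"delta_rot": [0, 0, -45.8], "translation": [1.8, 1.2, 150], "fingers": 1}, {"delta_rot": [0, 0, -45.8], "translation": [1.8, 1.2, 150], "fingers": 1}])

```text
clock: 3.63
ee_pos: [0.4943, 0.1538, 0.0786]
eef_rot: [-179.9, 0.3, 25.5]
ft_force: [0.4, 0.0, 0.5]
width: 1.001
```

Emit:
step_arm(moves=[{"delta_rot": [0, 0, 0], "translation": [0, 0, 0], "fingers": -1}, {"delta_rot": [0, 0, 0], "translation": [0, 0, 0], "fingers": -1}, {"delta_rot": [0, 0, 0], "translation": [0, 0, 0], "fingers": -1}, {"delta_rot": [0, 0, 0], "translation": [0, 0, 0], "fingers": -1}, {"delta_rot": [0, 0, 0], "translation": [0, 0, 0], "fingers": -1}, {"delta_rot": [0, 0, 0], "translation": [0, 0, 0], "fingers": -1}, {"delta_rot": [0, 0, 0], "translation": [0, 0, 0], "fingers": -1}, {"delta_rot": [0, 0, 0], "translation": [0, 0, 0], "fingers": -1}, {"delta_rot": [0, 0, 0], "translation": [0, 0, 0], "fingers": -1}, {"delta_rot": [0, 0, 0], "translation": [0, 0, 0], "fingers": -1}])

```text
clock: 4.47
ee_pos: [0.4949, 0.1539, 0.0793]
eef_rot: [-179.9, 0.2, 25.6]
ft_force: [-1.4, 1.0, 5.8]
width: 0.153
```

Emit:
step_arm(moves=[{"delta_rot": [0, 0, 0], "translation": [0, 0, -20], "fingers": -1}, {"delta_rot": [0, 0, 0], "translation": [0, 0, -45], "fingers": -1}, {"delta_rot": [0, 0, 0], "translation": [0, 0, -75], "fingers": -1}, {"delta_rot": [0, 0, 0], "translation": [0, 0, -105], "fingers": -1}, {"delta_rot": [0, 0, 0], "translation": [0, 0, -105], "fingers": -1}, {"delta_rot": [0, 0, 0], "translation": [0, 0, -105], "fingers": -1}])

```text
clock: 4.97
ee_pos: [0.4968, 0.1542, 0.186]
eef_rot: [-179.9, 0.0, 25.5]
ft_force: [-0.1, -0.4, -1.3]
width: 0.154
```

Run:
```python
from h import *
st=arm.state();w=arm.snapshot("wrist");np.save('w4.npy',[w,st],allow_pickle=True)
print(st['ee_pos'],st['eef_rot'],st['clock'],st['ft_force'],st['width'])
K,T=cam(w,st);A=R.from_euler('xyz',st['eef_rot'],degrees=True)
for z in(-.019,.028,.0722): print(z,proj(K,T,st['ee_pos']+A.apply([0,0,z])))
cv2.imwrite('pics/w4c.png',cv2.resize(w['img'][120:360,200:440],None,fx=2.5,fy=2.5,interpolation=cv2.INTER_CUBIC))
to([.4487,-.1713,.185],44.4)
to([.4487,-.1713,.185],-45.6)
```

```text
[0.49681022 0.15417124 0.18595763] [-1.79944199e+02  1.63496620e-02  2.55480600e+01] 4.9667 [-0.08862595 -0.41327744 -1.28124566] 0.1543708963311857
-0.019 [322.69635267 349.59804333]
0.028 [322.38045807 291.16124011]
0.0722 [322.19673891 257.17534684]
t [-182.3  273.3   -0.6] rot [ -0.14   0.2  -18.85] rows 7.878241222732188
t [-182.3  273.3   -0.6] rot [4.000e-02 2.600e-01 7.115e+01] rows 7.878241222732188
```

View pics/w4c.png

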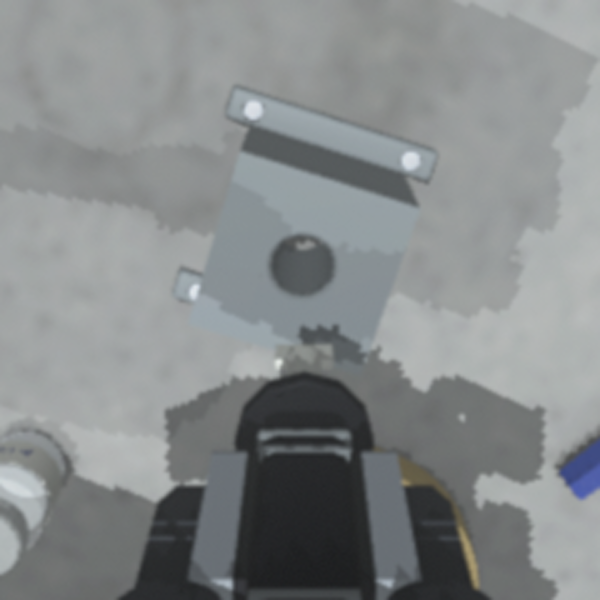

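Blade's broad side lies along the jaw axis (blade tip at crop (275–333, 345)), tool straight in the grip; holder hole at (302,265). Going above the well with jaw yaw 44.4°.

Emit:
step_arm(moves=[{"delta_rot": [0, 0, -18.9], "translation": [-182.3, 273.3, -0.6], "fingers": -1}, {"delta_rot": [0, 0, -18.9], "translation": [-182.3, 273.3, -0.6], "fingers": -1}, {"delta_rot": [0, 0, -18.9], "translation": [-182.3, 273.3, -0.6], "fingers": -1}, {"delta_rot": [0, 0, -18.9], "translation": [-182.3, 273.3, -0.6], "fingers": -1}, {"delta_rot": [0, 0, -18.9], "translation": [-182.3, 273.3, -0.6], "fingers": -1}, {"delta_rot": [0, 0, -18.9], "translation": [-182.3, 273.3, -0.6], "fingers": -1}, {"delta_rot": [0, 0, -18.9], "translation": [-182.3, 273.3, -0.6], "fingers": -1}, {"delta_rot": [0, 0, -18.9], "translation": [-182.3, 273.3, -0.6], "fingers": -1}, {"delta_rot": [0, 0, -18.9], "translation": [-182.3, 273.3, 15], "fingers": -1}, {"delta_rot": [0, 0, -18.9], "translation": [-182.3, 273.3, 30], "fingers": -1}, {"delta_rot": [0, 0, -18.9], "translation": [-182.3, 273.3, 30], "fingers": -1}, {"delta_rot": [0, 0, -18.9], "translation": [-182.3, 273.3, 30], "fingers": -1}, {"delta_rot": [0, 0, -18.9], "translation": [-182.3, 273.3, 30], "fingers": -1}])

```text
clock: 6.1
ee_pos: [0.448, -0.1705, 0.1536]
eef_rot: [-179.7, 0.2, 44.5]
ft_force: [0.1, -0.2, -1.3]
width: 0.156
```

Run:
```python
from h import *
st=arm.state();w=arm.snapshot("wrist");np.save('w5.npy',[w,st],allow_pickle=True)
print(st['ee_pos'],st['eef_rot'],st['clock'],st['ft_force'],st['width'])
K,T=cam(w,st);A=R.from_euler('xyz',st['eef_rot'],degrees=True)
print('tip',proj(K,T,st['ee_pos']+A.apply([0,0,.0722])),'well',proj(K,T,[.4487,-.1713,.056]))
cv2.imwrite('pics/w5c.png',cv2.resize(w['img'][190:310,250:400],None,fx=5,fy=5,interpolation=cv2.INTER_CUBIC))
w4,s4=np.load('w4.npy',allow_pickle=True);K,T=cam(w4,s4);print('hole',ray(K,T,302.5/2.5-.5+200,265.5/2.5-.5+120,.052))
```

```text
[ 0.4479514  -0.17051351  0.15364027] [-179.70289692    0.20437156   44.48879335] 6.1 [ 0.12380172 -0.24554738 -1.26933622] 0.15586700544743878
tip [322.28351721 257.50919075] well [322.73749699 245.63162888]
hole [0.49557346 0.1542796  0.052     ]
```

View pics/w5c.png

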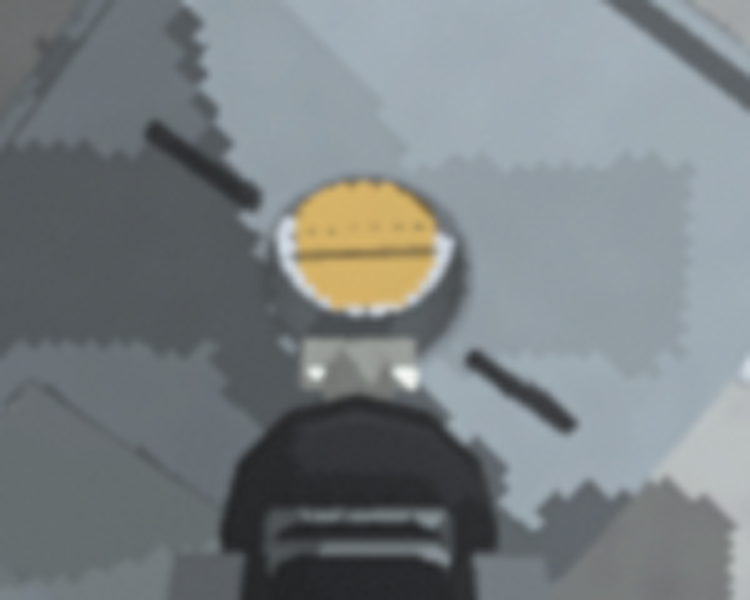

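Blade tip at crop (300–415, 338), slot edges at about y 252 and 227, ribs (155,130)-(253,197) and (473,357)-(568,425). I'm computing blade-to-slot offsets from this one view.

Run:
```python
from h import *
w,st=np.load('w5.npy',allow_pickle=True);K,T=cam(w,st);A=R.from_euler('xyz',st['eef_rot'],degrees=True)
q=lambda x,y,z:A.inv().apply(ray(K,T,(x+.5)/5-.5+250,(y+.5)/5-.5+190,z)-st['ee_pos'])*1000
zt=st['ee_pos'][2]-.0722
print('tip -y edge', q(300,338,zt),q(415,338,zt))
a,b,c,d=[q(*p,.057) for p in[(155,130),(253,197),(473,357),(568,425)]]
print('rib mid',(a+b+c+d)/4,'ang tool',np.rad2deg(np.arctan2(*(c+d-a-b)[1::-1])))
print('rim',q(369,277,.056),'w',q(270,277,.056),q(468,277,.056))
for z in(.038,.041,.044):
    e=q(438,247,z)-q(296,257,z);f=q(430,225,z)-q(305,232,z)
    print(z,'slot mid',(q(438,247,z)+q(296,257,z)+q(430,225,z)+q(305,232,z))/4,'ang',[np.rad2deg(np.arctan2(g[1],g[0])) for g in(e,f)],'disc',q(366.5,245,z))
P=cloud(w,K,T);print(np.median(P[233:236,315:330,2]),np.median(P[242:247,318:330,2]),np.median(P[237:240,318:330,2]))
h=cv2.cvtColor(w['img'],cv2.COLOR_BGR2HSV);m=((h[...,1]>100)&(h[...,0]<30));m[:220]=0;m[260:]=0;m[:,:300]=0;m[:,350:]=0
v,u=np.nonzero(m);print(u.min(),u.max(),v.min(),v.max(),u.mean(),v.mean());c=cv2.minEnclosingCircle(np.c_[u,v].astype(np.float32));print(c,A.inv().apply(ray(K,T,*c[0],.041)-st['ee_pos'])*1000)
```

```text
tip -y edge [-6.79059649 -0.16412139 72.22650325] [ 5.52187244 -0.18342527 72.18268453]
rib mid [ 0.25239003  1.15578869 96.63528575] ang tool 36.95709387833127
rim [ 0.72366249  1.19799322 97.63340566] w [-11.02439211   1.21508302  97.67522259] [12.46764285  1.18090934 97.59160324]
0.038 slot mid [  0.58459168   2.13073857 115.62942152] ang [np.float64(-4.29193939398126), np.float64(-3.4179332745568654)] disc [  0.49668157   2.75709936 115.62648712]
0.041 slot mid [  0.57100241   1.21726797 112.63414735] ang [np.float64(-4.291939393981193), np.float64(-3.417933274556927)] disc [  0.48411134   1.83636799 112.63124697]
0.044 slot mid [  0.55741313   0.30379736 109.63887318] ang [np.float64(-4.291939393981303), np.float64(-3.4179332745569195)] disc [  0.47154112   0.91563662 109.63600681]
0.04062037774948485 0.04079068614046666 0.03678770033753875
310 336 227 250 322.4482109227872 238.015065913371
((322.45770263671875, 237.1997833251953), 13.915273666381836) [  0.20561152   0.92026377 112.63699081]
```

Emit:
step_arm(moves=[{"delta_rot": [0, 0, -3.9], "translation": [1.1, 0.7, 4], "fingers": -1}, {"delta_rot": [0, 0, -3.9], "translation": [1.1, 0.7, 10], "fingers": -1}, {"delta_rot": [0, 0, -3.9], "translation": [1.1, 0.7, 16], "fingers": -1}, {"delta_rot": [0, 0, -3.9], "translation": [1.1, 0.7, 18], "fingers": -1}, {"delta_rot": [0, 0, -3.9], "translation": [1.1, 0.7, 18], "fingers": -1}, {"delta_rot": [0, 0, -3.9], "translation": [1.1, 0.7, 18], "fingers": -1}, {"delta_rot": [0, 0, -3.9], "translation": [1.1, 0.7, 18], "fingers": -1}])

```text
clock: 6.73
ee_pos: [0.4499, -0.1704, 0.1365]
eef_rot: [-179.8, 0.2, 48.4]
ft_force: [-0.2, -0.9, -0.5]
width: 0.155
```

Run:
```python
from h import *
w5,s5=np.load('w5.npy',allow_pickle=True);A=R.from_euler('xyz',s5['eef_rot'],degrees=True)
st=arm.state();print(A.inv().apply(st['ee_pos']-s5['ee_pos'])*1000,st['eef_rot'],st['ft_force'],st['moment'],st['clock'])
w=arm.snapshot("wrist");np.save('w6.npy',[w,st],allow_pickle=True)
cv2.imwrite('pics/w6c.png',cv2.resize(w['img'][190:310,250:400],None,fx=5,fy=5,interpolation=cv2.INTER_CUBIC))
```

```text
[ 1.52019874  1.40502314 17.13365692] [-1.79799521e+02  1.61218255e-01  4.83954550e+01] [-0.17991909 -0.90684645 -0.46922738] [ 0.067695   -0.07204575 -0.002024  ] 6.7333
```

View pics/w6c.png

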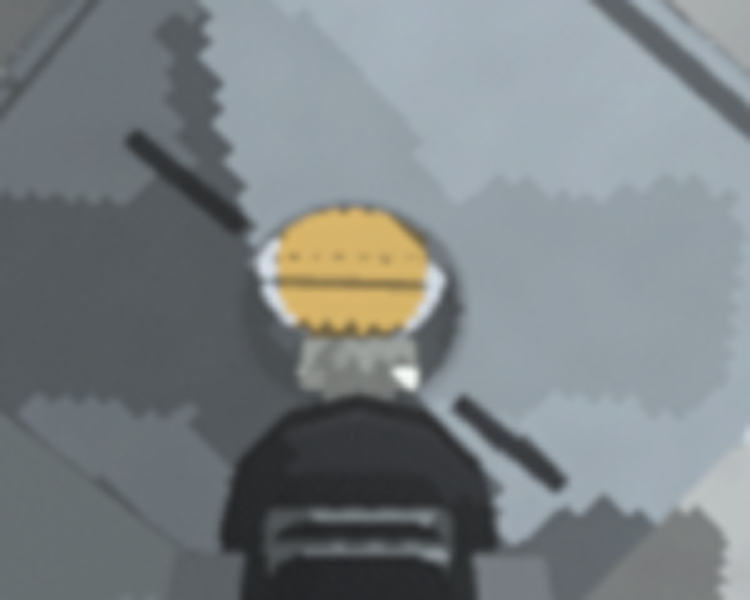

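Run:
```python
from h import *
w,st=np.load('w6.npy',allow_pickle=True);K,T=cam(w,st);A=R.from_euler('xyz',st['eef_rot'],degrees=True)
q=lambda x,y,z:A.inv().apply(ray(K,T,(x+.5)/5-.5+250,(y+.5)/5-.5+190,z)-st['ee_pos'])*1000
zt=st['ee_pos'][2]-.0722
print('tip -y edge', q(301,337,zt),q(418,337,zt))
print('rim',q(250,310,.056),q(460,310,.056))
a,b,c,d=[q(*p,.057) for p in[(133,137),(240,226),(460,403),(560,485)]]
print('rib mid',(a+b+c+d)/4,'ang tool',np.rad2deg(np.arctan2(*(c+d-a-b)[1::-1])))
z=.041;e=q(425,285,z)-q(265,282,z);f=q(415,259,z)-q(285,257,z);print('slot',(q(350,284,z)+q(350,258,z))/2,[np.rad2deg(np.arctan2(g[1],g[0])) for g in(e,f)],'disc',q(277,270,z),q(430,270,z))
print(arm.state()['ee_pos'],st['ee_pos'])
```

```text
tip -y edge [-6.68395805 -0.31967183 72.22065376] [ 5.84064459 -0.33560828 72.18546762]
rim [-12.54259053  -0.53592768  80.53221881] [10.71146339 -0.56461772 80.46688661]
rib mid [-1.28164993 -0.24829122 79.49951609] ang tool 40.56195666412348
slot [-1.52142877 -0.26985585 95.50042752] [np.float64(1.0603635595026384), np.float64(0.8563831755780681)] disc [-10.09790625  -0.38603438  95.52496665] [ 7.87573941 -0.40719063 95.47446618]
[ 0.44997511 -0.17050901  0.13658165] [ 0.4499146  -0.17042999  0.13649424]
```

Emit:
step_arm(moves=[{"delta_rot": [0, 0, 0.9], "translation": [-0.7, -0.6, 0], "fingers": -1}, {"delta_rot": [0, 0, 0.9], "translation": [-0.7, -0.6, 5], "fingers": -1}, {"delta_rot": [0, 0, 0.9], "translation": [-0.7, -0.6, 10], "fingers": -1}, {"delta_rot": [0, 0, 0.9], "translation": [-0.7, -0.6, 15], "fingers": -1}, {"delta_rot": [0, 0, 0.9], "translation": [-0.7, -0.6, 18], "fingers": -1}, {"delta_rot": [0, 0, 0.9], "translation": [-0.7, -0.6, 18], "fingers": -1}, {"delta_rot": [0, 0, 0.9], "translation": [-0.7, -0.6, 18], "fingers": -1}, {"delta_rot": [0, 0, 0.9], "translation": [-0.7, -0.6, 18], "fingers": -1}])

```text
clock: 7.45
ee_pos: [0.4491, -0.1707, 0.1186]
eef_rot: [-179.8, 0.2, 47.5]
ft_force: [-0.1, -0.2, -0.9]
width: 0.155
```

```bash
cat >> h.py <<'E'
def rel(f='w6.npy'):
    _,s=np.load(f,allow_pickle=True);A=R.from_euler('xyz',s['eef_rot'],degrees=True);st=arm.state()
    print('rel',(A.inv().apply(st['ee_pos']-s['ee_pos'])*1000).round(2),'tipz',round((st['ee_pos'][2]-.0722)*1000,2),'rot',st['eef_rot'].round(2),'F',st['ft_force'].round(2),'M',st['moment'].round(3),st['clock'],st['width'].round(3))
E
python3 -c "
from h import *
rel()"
```

```text
Traceback (most recent call last):
  File "h.py", line 26, in rel
    print('rel',(A.inv().apply(st['ee_pos']-s['ee_pos'])*1000).round(2),'tipz',round((st['ee_pos'][2]-.0722)*1000,2),'rot',st['eef_rot'].round(2),'F',st['ft_force'].round(2),'M',st['moment'].round(3),st['clock'],st['width'].round(3))
                                                                                                                                                                                                                    ^^^^^^^^^^^^^^^^^
AttributeError: 'float' object has no attribute 'round'
```

Emit:
step_arm(moves=[{"delta_rot": [0, 0, 0], "translation": [0, 0, 2], "fingers": -1}, {"delta_rot": [0, 0, 0], "translation": [0, 0, 4], "fingers": -1}, {"delta_rot": [0, 0, 0], "translation": [0, 0, 5], "fingers": -1}, {"delta_rot": [0, 0, 0], "translation": [0, 0, 6], "fingers": -1}, {"delta_rot": [0, 0, 0], "translation": [0, 0, 6.5], "fingers": -1}, {"delta_rot": [0, 0, 0], "translation": [0, 0, 6.5], "fingers": -1}])

```text
clock: 7.95
ee_pos: [0.4489, -0.1706, 0.1119]
eef_rot: [-179.8, 0.2, 47.5]
ft_force: [0.4, -0.2, -0.6]
width: 0.155
```

```bash
sed -i "s/st\['width'\].round(3)/st['width']/" h.py
python3 -c "
from h import *
rel()"
```

```text
rel [-0.72 -0.57 24.6 ] tipz 39.7 rot [-1.7979e+02  1.7000e-01  4.7490e+01] F [ 0.4  -0.16 -0.63] M [-0.001  0.009  0.041] 7.95 0.15517702402553282
```

Emit:
step_arm(moves=[{"delta_rot": [0, 0, 0], "translation": [0, 0, 0.6], "fingers": -1}, {"delta_rot": [0, 0, 0], "translation": [0, 0, 1.2], "fingers": -1}, {"delta_rot": [0, 0, 0], "translation": [0, 0, 1.6], "fingers": -1}, {"delta_rot": [0, 0, 0], "translation": [0, 0, 2], "fingers": -1}, {"delta_rot": [0, 0, 0], "translation": [0, 0, 2], "fingers": -1}])

```text
clock: 8.37
ee_pos: [0.4488, -0.1706, 0.1098]
eef_rot: [-179.8, 0.2, 47.5]
ft_force: [-0.5, 0.2, -0.6]
width: 0.151
```

```bash
python3 -c "
from h import *
rel()"
```

```text
rel [-0.75 -0.6  26.66] tipz 37.64 rot [-1.7979e+02  1.7000e-01  4.7490e+01] F [-0.46  0.18 -0.56] M [ 0.022 -0.024  0.014] 8.3667 0.15106834074802808
```

Still free at tip z ≈ 37.6 mm, which should be about 3 mm into the slot. Going a little deeper to feel the floor.

Emit:
step_arm(moves=[{"delta_rot": [0, 0, 0], "translation": [0, 0, 0.4], "fingers": -1}, {"delta_rot": [0, 0, 0], "translation": [0, 0, 0.8], "fingers": -1}, {"delta_rot": [0, 0, 0], "translation": [0, 0, 1.1], "fingers": -1}, {"delta_rot": [0, 0, 0], "translation": [0, 0, 1.1], "fingers": -1}])

```text
clock: 8.7
ee_pos: [0.4489, -0.1706, 0.1088]
eef_rot: [-179.8, 0.2, 47.5]
ft_force: [0.3, 0.5, 0.3]
width: 0.155
```

```bash
python3 -c "
from h import *
rel()"
```

```text
rel [-0.73 -0.57 27.74] tipz 36.56 rot [-1.7979e+02  1.7000e-01  4.7490e+01] F [0.28 0.46 0.34] M [0.07  0.062 0.024] 8.7 0.15546810347432488
```

Emit:
step_arm(moves=[{"delta_rot": [0, 0, 4], "translation": [0, 0, 0], "fingers": -1}, {"delta_rot": [0, 0, 8], "translation": [0, 0, 0], "fingers": -1}, {"delta_rot": [0, 0, 12], "translation": [0, 0, 0], "fingers": -1}, {"delta_rot": [0, 0, 16], "translation": [0.1, 0.1, 0], "fingers": -1}, {"delta_rot": [0, 0, 20], "translation": [0.1, 0.1, 0], "fingers": -1}, {"delta_rot": [0, 0, 24], "translation": [0.1, 0.1, 0], "fingers": -1}, {"delta_rot": [0, 0, 24], "translation": [0.1, 0.1, 0], "fingers": -1}, {"delta_rot": [0, 0, 24], "translation": [0.1, 0.1, 0], "fingers": -1}])

```text
clock: 9.37
ee_pos: [0.4491, -0.1706, 0.1088]
eef_rot: [-179.9, 0.2, 23.6]
ft_force: [-0.5, -1.4, -0.6]
width: 0.152
```

Run:
```python
from h import *
for i in range(3): rel();st=arm.state();w=arm.snapshot("wrist")
np.save('w7.npy',[w,st],allow_pickle=True)
cv2.imwrite('pics/w7c.png',cv2.resize(w['img'][190:310,250:400],None,fx=5,fy=5,interpolation=cv2.INTER_CUBIC))
```

```text
rel [-0.59 -0.43 27.67] tipz 36.62 rot [-179.88    0.23   23.6 ] F [-0.48 -1.42 -0.58] M [ 0.053 -0.001  0.047] 9.3667 0.15219405292814267
rel [-0.59 -0.42 27.66] tipz 36.63 rot [-179.88    0.23   23.59] F [-0.24 -0.63  0.04] M [ 0.004 -0.029  0.01 ] 9.4167 0.1526970125009499
rel [-0.58 -0.47 27.69] tipz 36.61 rot [-179.88    0.23   23.58] F [0.46 0.51 0.2 ] M [ 0.067 -0.028  0.003] 9.4667 0.1564657572583878
```

Emit:
step_arm(moves=[{"delta_rot": [0, 0, 4], "translation": [0, 0, 0], "fingers": -1}, {"delta_rot": [0, 0, 8], "translation": [0, 0, 0], "fingers": -1}, {"delta_rot": [0, 0, 12], "translation": [0, 0, 0], "fingers": -1}, {"delta_rot": [0, 0, 16], "translation": [0.1, 0.1, 0], "fingers": -1}, {"delta_rot": [0, 0, 20], "translation": [0.1, 0.1, 0], "fingers": -1}, {"delta_rot": [0, 0, 23], "translation": [0.1, 0.1, 0], "fingers": -1}, {"delta_rot": [0, 0, 23], "translation": [0.1, 0.1, 0], "fingers": -1}, {"delta_rot": [0, 0, 23], "translation": [0.1, 0.1, 0], "fingers": -1}])

```text
clock: 10.18
ee_pos: [0.4492, -0.1706, 0.1088]
eef_rot: [-180.0, 0.3, 0.7]
ft_force: [0.0, 0.5, 0.4]
width: 0.151
```

```bash
python3 -c "
from h import *
rel()"
```

```text
rel [-0.48 -0.31 27.67] tipz 36.63 rot [-179.97    0.25    0.67] F [0.01 0.55 0.39] M [0.105 0.029 0.008] 10.1833 0.151044616622773
```

Emit:
step_arm(moves=[{"delta_rot": [0, 0, 0], "translation": [0, 0, -3], "fingers": -1}, {"delta_rot": [0, 0, 0], "translation": [0, 0, -8], "fingers": -1}, {"delta_rot": [0, 0, 0], "translation": [0, 0, -18], "fingers": -1}, {"delta_rot": [0, 0, 0], "translation": [0, 0, -30], "fingers": -1}, {"delta_rot": [0, 0, 0], "translation": [0, 0, -45], "fingers": -1}, {"delta_rot": [0, 0, 0], "translation": [0, 0, -45], "fingers": -1}, {"delta_rot": [0, 0, 0], "translation": [0, 0, -45], "fingers": -1}])

```text
clock: 10.77
ee_pos: [0.4506, -0.1712, 0.1553]
eef_rot: [179.9, 0.1, 0.7]
ft_force: [0.5, -0.1, -0.5]
width: 0.157
```

Run:
```python
from h import *
rel();st=arm.state();w=arm.snapshot("wrist")
np.save('w8.npy',[w,st],allow_pickle=True)
cv2.imwrite('pics/w8c.png',cv2.resize(w['img'][190:290,255:395],None,fx=5.7,fy=6,interpolation=cv2.INTER_CUBIC))
```

```text
rel [ -0.2    0.97 -18.83] tipz 83.12 rot [1.7993e+02 8.0000e-02 6.8000e-01] F [ 0.54 -0.07 -0.49] M [ 0.021  0.01  -0.023] 10.7667 0.1571240485421816
```

View pics/w8c.png

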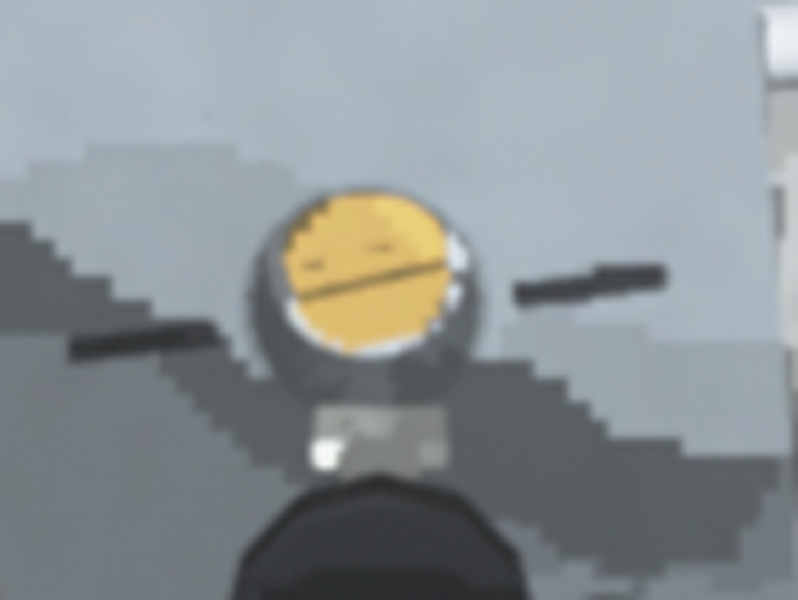

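Screw has turned, but the slot edge (302,298)-(445,265) is still several degrees counter-clockwise of the ribs (70,350)-(665,273). Measuring the remainder.

```bash
cat >> h.py <<'E'
def line(g,p,q,K,T,z,st,h=2.5):
    A=R.from_euler('xyz',st['eef_rot'],degrees=True);P=[]
    for u in np.arange(np.ceil(p[0]),q[0]):
        vc=p[1]+(q[1]-p[1])*(u-p[0])/(q[0]-p[0]);v=np.arange(int(np.round(vc-h)),int(np.round(vc+h))+1);c=g[v,int(u)].astype(float);wt=np.clip(c.max()-c-.3*(c.max()-c.min()),0,None)
        P.append(A.inv().apply(ray(K,T,u,(wt*v).sum()/wt.sum(),z)-st['ee_pos'])[:2]*1000)
    P=np.array(P,np.float32);f=cv2.fitLine(P,cv2.DIST_HUBER,0,.01,.01).ravel()
    return np.rad2deg(np.arctan2(f[1],f[0])),P.mean(0),P
E
python3 - <<'E'
from h import *
w,st=np.load('w8.npy',allow_pickle=True);K,T=cam(w,st);g=cv2.cvtColor(w['img'],cv2.COLOR_BGR2GRAY)
f=lambda x,y:((x+.5)/5.7-.5+255,(y+.5)/6-.5+190)
s=line(g,f(310,296),f(438,267),K,T,.041,st);print('slot',s[:2])
a=line(g,f(78,350),f(205,332),K,T,.057,st);b=line(g,f(525,294),f(655,276),K,T,.057,st);print(a[:2],b[:2])
d=cv2.fitLine(np.r_[a[2],b[2]],cv2.DIST_L2,0,.01,.01).ravel();rib=np.rad2deg(np.arctan2(d[1],d[0]));print('rib',rib,'mid',(a[1]+b[1])/2,'diff',s[0]-rib)
A=R.from_euler('xyz',st['eef_rot'],degrees=True);q=lambda x,y,z:A.inv().apply(ray(K,T,*f(x,y),z)-st['ee_pos'])*1000
print('tip',q(312,404,st['ee_pos'][2]-.0722),q(449,404,st['ee_pos'][2]-.0722),'rim',q(249,300,.056),q(483,300,.056))
n=np.array([-np.sin(np.deg2rad(s[0])),np.cos(np.deg2rad(s[0]))]);print('slot centre line thru',s[1]-2*n, 'well mid normal offset',((a[1]+b[1])/2-s[1])@n)
E
```

```text
slot (np.float32(-13.110167), array([-1.1815035,  1.232298 ], dtype=float32))
(np.float32(-6.2512093), array([-25.252771,   2.776498], dtype=float32)) (np.float32(-9.103016), array([21.352022, -3.110688], dtype=float32))
rib -7.211042 mid [-1.9503746  -0.16709495] diff -5.8991246
tip [-6.74286345e+00  7.20355126e-02  7.22100390e+01] [6.12208077e+00 5.80483985e-02 7.21912748e+01] rim [-14.05410581  -1.2228597   99.33578678] [10.37557122 -1.24698465 99.30015764]
slot centre line thru [-1.6351517  -0.71557343] well mid normal offset -1.5373174
```

Emit:
step_arm(moves=[{"delta_rot": [0, 0, -6], "translation": [-1.6, -1.1, 5], "fingers": -1}, {"delta_rot": [0, 0, -13.1], "translation": [-1.6, -1.1, 12], "fingers": -1}, {"delta_rot": [0, 0, -13.1], "translation": [-1.6, -1.1, 20], "fingers": -1}, {"delta_rot": [0, 0, -13.1], "translation": [-1.6, -1.1, 28], "fingers": -1}, {"delta_rot": [0, 0, -13.1], "translation": [-1.6, -1.1, 34], "fingers": -1}, {"delta_rot": [0, 0, -13.1], "translation": [-1.6, -1.1, 36], "fingers": -1}, {"delta_rot": [0, 0, -13.1], "translation": [-1.6, -1.1, 36], "fingers": -1}, {"delta_rot": [0, 0, -13.1], "translation": [-1.6, -1.1, 36], "fingers": -1}, {"delta_rot": [0, 0, -13.1], "translation": [-1.6, -1.1, 36], "fingers": -1}])

```text
clock: 11.57
ee_pos: [0.4484, -0.1699, 0.1186]
eef_rot: [-180.0, 0.2, 13.8]
ft_force: [0.0, 0.2, 0.5]
width: 0.155
```

```bash
python3 -c "
from h import *
rel();rel('w8.npy')"
```

```text
rel [-0.56 -1.46 17.89] tipz 46.41 rot [-1.7999e+02  1.6000e-01  1.3750e+01] F [0.01 0.16 0.46] M [-0.032  0.     0.002] 11.5667 0.15463775644632152
rel [-2.15 -1.42 36.71] tipz 46.41 rot [-1.7999e+02  1.6000e-01  1.3750e+01] F [0.01 0.16 0.46] M [-0.032  0.     0.002] 11.5667 0.15463775644632152
```

Emit:
step_arm(moves=[{"delta_rot": [0, 0, 0], "translation": [0.5, 0.3, 2], "fingers": -1}, {"delta_rot": [0, 0, 0], "translation": [0.5, 0.3, 4], "fingers": -1}, {"delta_rot": [0, 0, 0], "translation": [0.5, 0.3, 5], "fingers": -1}, {"delta_rot": [0, 0, 0], "translation": [0.5, 0.3, 6], "fingers": -1}, {"delta_rot": [0, 0, 0], "translation": [0.5, 0.3, 7], "fingers": -1}, {"delta_rot": [0, 0, 0], "translation": [0.5, 0.3, 7], "fingers": -1}])

```text
clock: 12.07
ee_pos: [0.4487, -0.17, 0.1114]
eef_rot: [-180.0, 0.2, 13.7]
ft_force: [0.0, -0.2, -0.7]
width: 0.153
```

```bash
python3 -c "
from h import *
rel();rel('w8.npy')"
```

```text
rel [-0.4  -1.12 25.14] tipz 39.16 rot [-179.97    0.18   13.75] F [ 0.02 -0.21 -0.74] M [-0.017  0.018 -0.018] 12.0667 0.1529574092218949
rel [-1.81 -1.33 43.95] tipz 39.16 rot [-179.97    0.18   13.75] F [ 0.02 -0.21 -0.74] M [-0.017  0.018 -0.018] 12.0667 0.1529574092218949
```

Emit:
step_arm(moves=[{"delta_rot": [0, 0, 0], "translation": [0.2, 0.2, 0.7], "fingers": -1}, {"delta_rot": [0, 0, 0], "translation": [0.2, 0.2, 1.4], "fingers": -1}, {"delta_rot": [0, 0, 0], "translation": [0.2, 0.2, 2.1], "fingers": -1}, {"delta_rot": [0, 0, 0], "translation": [0.2, 0.2, 2.6], "fingers": -1}, {"delta_rot": [0, 0, 0], "translation": [0.2, 0.2, 2.6], "fingers": -1}])

```text
clock: 12.48
ee_pos: [0.4489, -0.1701, 0.1088]
eef_rot: [-180.0, 0.2, 13.7]
ft_force: [-0.1, -0.3, -0.1]
width: 0.155
```

```bash
python3 -c "
from h import *
for i in range(4): rel();arm.snapshot('wrist')"
```

```text
rel [-0.34 -0.83 27.73] tipz 36.56 rot [-179.97    0.18   13.75] F [-0.06 -0.26 -0.12] M [ 0.01   0.028 -0.084] 12.4833 0.15456112540279499
rel [-0.33 -0.84 27.7 ] tipz 36.6 rot [-179.97    0.18   13.75] F [-0.19  0.08  0.64] M [0.056 0.082 0.02 ] 12.5333 0.1527909229850377
rel [-0.34 -0.81 27.68] tipz 36.62 rot [-179.97    0.18   13.75] F [ 0.98 -0.05  0.26] M [-0.043  0.089  0.045] 12.5833 0.1525043151145231
rel [-0.32 -0.79 27.68] tipz 36.62 rot [-179.98    0.18   13.75] F [ 0.21  0.07 -0.93] M [ 0.     0.06  -0.024] 12.6333 0.15543860385781316
```

Emit:
step_arm(moves=[{"delta_rot": [0, 0, 4], "translation": [0, 0, 0], "fingers": -1}, {"delta_rot": [0, 0, 8], "translation": [0, 0, 0], "fingers": -1}, {"delta_rot": [0, 0, 12], "translation": [0, 0, 0], "fingers": -1}, {"delta_rot": [0, 0, 15], "translation": [0, 0, 0], "fingers": -1}, {"delta_rot": [0, 0, 18.7], "translation": [0, 0, 0], "fingers": -1}, {"delta_rot": [0, 0, 18.7], "translation": [0, 0, 0], "fingers": -1}, {"delta_rot": [0, 0, 18.7], "translation": [0, 0, 0], "fingers": -1}])

```text
clock: 13.27
ee_pos: [0.4491, -0.1704, 0.1089]
eef_rot: [179.9, 0.2, -4.9]
ft_force: [0.4, -0.4, -1.0]
width: 0.157
```

Emit:
step_arm(moves=[{"delta_rot": [0, 0, 0], "translation": [0, 0, -3], "fingers": -1}, {"delta_rot": [0, 0, 0], "translation": [0, 0, -8], "fingers": -1}, {"delta_rot": [0, 0, 0], "translation": [0, 0, -18], "fingers": -1}, {"delta_rot": [0, 0, 0], "translation": [0, 0, -30], "fingers": -1}, {"delta_rot": [0, 0, 0], "translation": [0, 0, -45], "fingers": -1}, {"delta_rot": [0, 0, 0], "translation": [0, 0, -45], "fingers": -1}, {"delta_rot": [0, 0, 0], "translation": [0, 0, -45], "fingers": -1}])

```text
clock: 13.85
ee_pos: [0.4504, -0.1708, 0.1554]
eef_rot: [179.9, -0.0, -4.8]
ft_force: [-0.3, 0.2, -0.6]
width: 0.157
```

Run:
```python
from h import *
rel();st=arm.state();w=arm.snapshot("wrist")
np.save('w9.npy',[w,st],allow_pickle=True)
cv2.imwrite('pics/w9c.png',cv2.resize(w['img'][190:290,255:395],None,fx=5.7,fy=6,interpolation=cv2.INTER_CUBIC))
```

```text
rel [ -0.04   0.52 -18.9 ] tipz 83.19 rot [ 1.7987e+02 -2.0000e-02 -4.8400e+00] F [-0.29  0.22 -0.63] M [ 0.029  0.006 -0.004] 13.85 0.15749440214297683
```

View pics/w9c.png

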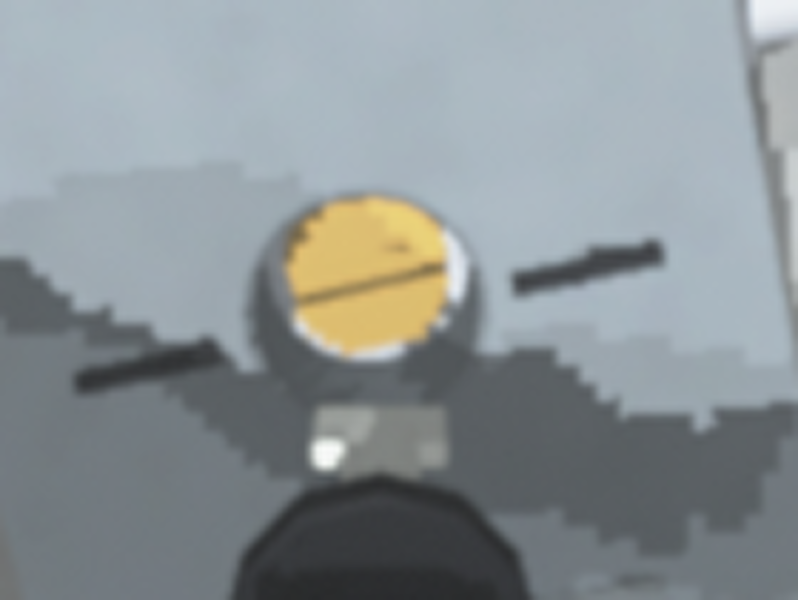

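Slot edge (302,299)-(440,268) and ribs (78,382)-(662,252) now look parallel; checking numerically.

Run:
```python
from h import *
w,st=np.load('w9.npy',allow_pickle=True);K,T=cam(w,st);g=cv2.cvtColor(w['img'],cv2.COLOR_BGR2GRAY)
f=lambda x,y:((x+.5)/5.7-.5+255,(y+.5)/6-.5+190)
s=line(g,f(310,297),f(435,269),K,T,.041,st);print('slot',s[:2])
a=line(g,f(85,380),f(208,352),K,T,.057,st);b=line(g,f(525,281),f(655,253),K,T,.057,st);print(a[:2],b[:2])
d=cv2.fitLine(np.r_[a[2],b[2]],cv2.DIST_L2,0,.01,.01).ravel();rib=np.rad2deg(np.arctan2(d[1],d[0]));print('rib',rib,'diff',s[0]-rib)
w4,s4=np.load('w4.npy',allow_pickle=True)
to([.4963,.1545,.186],25.6);to([.4963,.1545,.081],25.6)
# hole, measured in w4 picture, in tool axes there; tip there
K,T=cam(w4,s4);A=R.from_euler('xyz',s4['eef_rot'],degrees=True)
F=lambda x,y,z:A.inv().apply(ray(K,T,(x+.5)/2.5-.5+200,(y+.5)/2.5-.5+120,z)-s4['ee_pos'])*1000
print('hole',F(302,265,.052),'rim lr',F(270,265,.052),F(335,265,.052),'tip',F(275,345,s4['ee_pos'][2]-.0722),F(333,345,s4['ee_pos'][2]-.0722))
```

```text
slot (np.float32(-13.491373), array([-1.4561306,  1.770411 ], dtype=float32))
(np.float32(-11.753105), array([-24.699133,   5.570268], dtype=float32)) (np.float32(-13.174053), array([21.353928, -4.909627], dtype=float32))
rib -12.816425 diff -0.67494774
t [  19.1 -327.6  -32.1] rot [  0.05   0.11 -30.45] rows 7.907450411868182
t [  19.3 -327.8   72.9] rot [  0.05   0.11 -30.45] rows 8.065258987612957
hole [ -1.03087485  -0.50068129 133.95847868] rim lr [ -9.64910319  -0.49659861 133.96093397] [  7.85631976  -0.50489138 133.95594677] tip [-6.69214108  0.30144413 72.20165324] [ 5.73204656  0.29491358 72.19811429]
```

Slot and ribs agree within about 1°. Carrying the tool back.

Emit:
step_arm(moves=[{"delta_rot": [0, 0, 0], "translation": [0, 0, -32], "fingers": -1}, {"delta_rot": [0, 0, -30.4], "translation": [18.6, -327.8, -32], "fingers": -1}, {"delta_rot": [0, 0, -30.4], "translation": [18.6, -327.8, -32], "fingers": -1}, {"delta_rot": [0, 0, -30.4], "translation": [18.6, -327.8, -32], "fingers": -1}, {"delta_rot": [0, 0, -30.4], "translation": [18.6, -327.8, -32], "fingers": -1}, {"delta_rot": [0, 0, -30.4], "translation": [18.6, -327.8, -32], "fingers": -1}, {"delta_rot": [0, 0, -30.4], "translation": [18.6, -327.8, -32], "fingers": -1}, {"delta_rot": [0, 0, -30.4], "translation": [18.6, -327.8, -32], "fingers": -1}, {"delta_rot": [0, 0, -30.4], "translation": [18.6, -327.8, -32], "fingers": -1}, {"delta_rot": [0, 0, -30.4], "translation": [18.6, -327.8, -32], "fingers": -1}, {"delta_rot": [0, 0, -30.4], "translation": [18.6, -327.8, -32], "fingers": -1}, {"delta_rot": [0, 0, -30.4], "translation": [18.6, -327.8, -32], "fingers": -1}, {"delta_rot": [0, 0, -30.4], "translation": [18.6, -327.8, -32], "fingers": -1}, {"delta_rot": [0, 0, -30.4], "translation": [18.6, -327.8, -32], "fingers": -1}, {"delta_rot": [0, 0, -30.4], "translation": [18.6, -327.8, -32], "fingers": -1}])

```text
clock: 15.15
ee_pos: [0.4957, 0.1535, 0.1857]
eef_rot: [180.0, 0.1, 25.4]
ft_force: [0.2, 0.0, -0.7]
width: 0.151
```

```bash
python3 -c "
from h import *
rel('w4.npy');to([.4955,.1548,.12]);to([.4955,.1548,.08])"
```

```text
rel [-1.33  0.1   0.25] tipz 113.51 rot [1.7998e+02 1.5000e-01 2.5440e+01] F [ 0.21  0.04 -0.66] M [ 0.058  0.    -0.016] 15.15 0.15128011318029103
t [ 0.6 -1.2 65.7] rot [0. 0. 0.] rows 1.5761021830663544
t [  0.7  -1.3 105.7] rot [0. 0. 0.] rows 2.535218598348493
```

Emit:
step_arm(moves=[{"delta_rot": [0, 0, 0], "translation": [0.7, -1.3, 15], "fingers": -1}, {"delta_rot": [0, 0, 0], "translation": [0.7, -1.3, 30], "fingers": -1}, {"delta_rot": [0, 0, 0], "translation": [0.7, -1.3, 45], "fingers": -1}, {"delta_rot": [0, 0, 0], "translation": [0.7, -1.3, 55], "fingers": -1}, {"delta_rot": [0, 0, 0], "translation": [0.7, -1.3, 55], "fingers": -1}, {"delta_rot": [0, 0, 0], "translation": [0.7, -1.3, 55], "fingers": -1}, {"delta_rot": [0, 0, 0], "translation": [0.7, -1.3, 55], "fingers": -1}])

```text
clock: 15.73
ee_pos: [0.4963, 0.1547, 0.1315]
eef_rot: [180.0, 0.1, 25.4]
ft_force: [0.4, 0.4, -0.6]
width: 0.158
```

Run:
```python
from h import *
rel('w4.npy');to([.4955,.1548,.08])
st=arm.state();w=arm.snapshot("wrist");np.save('wa.npy',[w,st],allow_pickle=True)
cv2.imwrite('pics/wac.png',cv2.resize(w['img'][190:310,250:400],None,fx=5,fy=5,interpolation=cv2.INTER_CUBIC))
```

```text
rel [-0.21 -0.68 54.46] tipz 59.3 rot [1.7996e+02 8.0000e-02 2.5410e+01] F [ 0.38  0.43 -0.64] M [-0.017 -0.048  0.049] 15.7333 0.15765623441778084
t [-0.6 -0.4 51.5] rot [0. 0. 0.] rows 1.2350521335115818
```

View pics/wac.png

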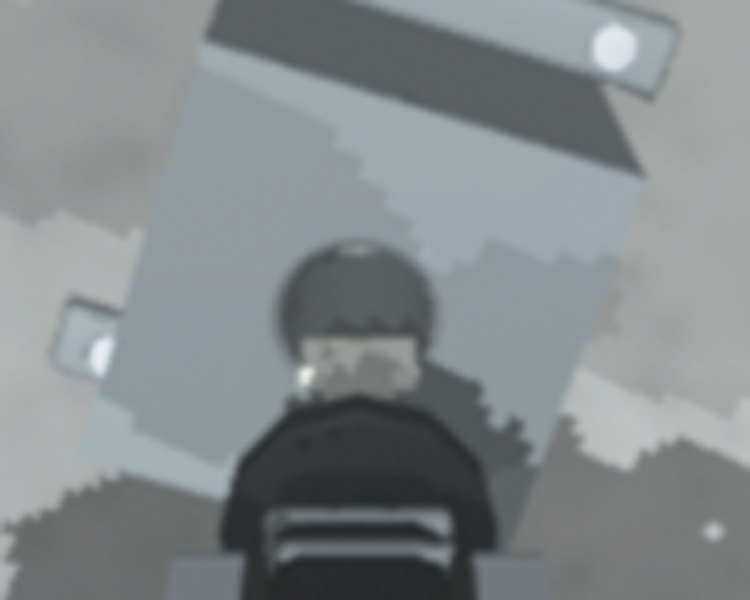

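Blade (302–418, 337) sits over the hole (280–435, centre ~315), about 0.7 mm off, well within clearance. Lowering.

Emit:
step_arm(moves=[{"delta_rot": [0, 0, 0], "translation": [-0.4, -0.5, 5], "fingers": -1}, {"delta_rot": [0, 0, 0], "translation": [-0.4, -0.5, 12], "fingers": -1}, {"delta_rot": [0, 0, 0], "translation": [-0.4, -0.5, 20], "fingers": -1}, {"delta_rot": [0, 0, 0], "translation": [-0.4, -0.5, 28], "fingers": -1}, {"delta_rot": [0, 0, 0], "translation": [-0.4, -0.5, 36], "fingers": -1}, {"delta_rot": [0, 0, 0], "translation": [-0.4, -0.5, 43], "fingers": -1}, {"delta_rot": [0, 0, 0], "translation": [-0.4, -0.5, 48], "fingers": -1}, {"delta_rot": [0, 0, 0], "translation": [-0.4, -0.5, 50], "fingers": -1}, {"delta_rot": [0, 0, 0], "translation": [-0.4, -0.5, 50], "fingers": -1}, {"delta_rot": [0, 0, 0], "translation": [-0.4, -0.5, 50], "fingers": -1}])

```text
clock: 16.62
ee_pos: [0.496, 0.1551, 0.0817]
eef_rot: [180.0, 0.0, 25.4]
ft_force: [0.2, 0.4, -0.6]
width: 0.153
```

Emit:
step_arm(moves=[{"delta_rot": [0, 0, 0], "translation": [0, 0, 0.5], "fingers": -1}, {"delta_rot": [0, 0, 0], "translation": [0, 0, 1], "fingers": -1}, {"delta_rot": [0, 0, 0], "translation": [0, 0, 1.5], "fingers": -1}, {"delta_rot": [0, 0, 0], "translation": [0, 0, 1.8], "fingers": -1}, {"delta_rot": [0, 0, 0], "translation": [0, 0, 1.8], "fingers": -1}])

```text
clock: 17.03
ee_pos: [0.4961, 0.1551, 0.08]
eef_rot: [180.0, 0.0, 25.4]
ft_force: [0.1, -0.0, -1.0]
width: 0.154
```

Emit:
step_arm(moves=[{"delta_rot": [0, 0, 0], "translation": [0, 0, 0.4], "fingers": -1}, {"delta_rot": [0, 0, 0], "translation": [0, 0, 0.8], "fingers": -1}, {"delta_rot": [0, 0, 0], "translation": [0, 0, 1.2], "fingers": -1}, {"delta_rot": [0, 0, 0], "translation": [0, 0, 1.2], "fingers": -1}])

```text
clock: 17.37
ee_pos: [0.4963, 0.1551, 0.0793]
eef_rot: [179.9, 0.0, 25.4]
ft_force: [-1.4, -0.9, 3.7]
width: 0.156
```

Collar seated at about 4 N. Releasing and retreating straight up.

Emit:
step_arm(moves=[{"delta_rot": [0, 0, 0], "translation": [0, 0, 0], "fingers": 0}, {"delta_rot": [0, 0, 0], "translation": [0, 0, 0], "fingers": 0.5}, {"delta_rot": [0, 0, 0], "translation": [0, 0, 0], "fingers": 1}, {"delta_rot": [0, 0, 0], "translation": [0, 0, 0], "fingers": 1}, {"delta_rot": [0, 0, 0], "translation": [0, 0, 0], "fingers": 1}, {"delta_rot": [0, 0, 0], "translation": [0, 0, 0], "fingers": 1}, {"delta_rot": [0, 0, 0], "translation": [0, 0, 0], "fingers": 1}, {"delta_rot": [0, 0, 0], "translation": [0, 0, -20], "fingers": 1}, {"delta_rot": [0, 0, 0], "translation": [0, 0, -50], "fingers": 1}, {"delta_rot": [0, 0, 0], "translation": [0, 0, -90], "fingers": 1}, {"delta_rot": [0, 0, 0], "translation": [0, 0, -130], "fingers": 1}, {"delta_rot": [0, 0, 0], "translation": [0, 0, -150], "fingers": 1}, {"delta_rot": [0, 0, 0], "translation": [0, 0, -150], "fingers": 1}, {"delta_rot": [0, 0, 0], "translation": [0, 0, -150], "fingers": 1}])

```text
clock: 18.53
ee_pos: [0.4974, 0.1555, 0.2311]
eef_rot: [179.9, -0.2, 25.4]
ft_force: [-1.0, 0.2, -0.1]
width: 1.004
```

Run:
```python
from h import *
st=arm.state();w=arm.snapshot("wrist");K,T=cam(w,st);P=cloud(w,K,T);print(st['ee_pos'],st['width'],st['ft_force'])
d=(w['depth']>0)&(np.hypot(P[...,0]-.4963,P[...,1]-.1548)<.03)
for lo,hi in((.11,.14),(.055,.062),(.045,.0535)):
    m=d&(P[...,2]>lo)&(P[...,2]<hi);print(lo,m.sum(),P[m].mean(0).round(4) if m.any() else '',P[m][:,2].max().round(4) if m.any() else '')
s=np.load('top0.npy',allow_pickle=True).item();t=arm.snapshot('top')['img']
df=cv2.absdiff(t,s['img']).max(2)
for n,u,v in(('vw',327,280),('vb',181,314),('beaker',338,180)):print(n,(df[v-20:v+20,u-20:u+20]>40).sum())
m=df[235:270,245:280]>60;print('tool area diff',m.sum())
```

```text
[0.49744551 0.15552747 0.23105488] 1.0038940381403314 [-0.97871143  0.21899274 -0.11370388]
0.11 617 [0.4953 0.1561 0.1226] 0.1274
0.055 299 [0.4942 0.1584 0.0571] 0.0618
0.045 2645 [0.4942 0.1581 0.052 ] 0.0535
vw 775
vb 430
beaker 424
tool area diff 243
```

Handle top at 0.124 m and collar top at 0.057 m, so the tool is seated upright. The bystander differences may just be arm occlusion or shadow, so I'm moving the arm off and re-measuring.

Emit:
step_arm(moves=[{"delta_rot": [0, 0, 0], "translation": [-130, 220, -60], "fingers": 1}, {"delta_rot": [0, 0, 0], "translation": [-130, 220, -60], "fingers": 1}, {"delta_rot": [0, 0, 0], "translation": [-130, 220, -60], "fingers": 1}, {"delta_rot": [0, 0, 0], "translation": [-130, 220, -60], "fingers": 1}, {"delta_rot": [0, 0, 0], "translation": [-130, 220, -60], "fingers": 1}, {"delta_rot": [0, 0, 0], "translation": [-130, 220, -60], "fingers": 1}, {"delta_rot": [0, 0, 0], "translation": [-130, 220, -60], "fingers": 1}, {"delta_rot": [0, 0, 0], "translation": [-130, 220, -60], "fingers": 1}, {"delta_rot": [0, 0, 0], "translation": [-130, 220, -60], "fingers": 1}])

```text
clock: 19.38
ee_pos: [0.4715, -0.0992, 0.2867]
eef_rot: [-179.9, 0.2, 25.3]
ft_force: [-0.4, 0.6, -0.6]
width: 1.0
```

Run:
```python
from h import *
print(arm.state()['ee_pos'])
for n in('top','scene'):
  s0=np.load(n+'0.npy',allow_pickle=True).item();s1=arm.snapshot(n)
  for nm,c,r in(('vw',(.447,.038),.025),('vb',(.393,.297),.025),('beaker',(.638,.013),.04),('tool',(.4955,.155),.04)):
    o=[]
    for s in(s0,s1):
        K,T=cam(s);P=cloud(s,K,T);m=(s['depth']>0)&(np.hypot(P[...,0]-c[0],P[...,1]-c[1])<r)&(P[...,2]>(.09 if nm=='tool' else .025))&(P[...,2]<.13);o.append((m.sum(),P[m].mean(0).round(4).tolist() if m.any() else None,round(float(P[m][:,2].max()),3) if m.any() else None))
    print(n,nm,o)
```

```text
[ 0.4714923  -0.09921306  0.28671319]
top vw [(np.int64(189), [0.4468, 0.0402, 0.0508], 0.062), (np.int64(191), [0.4468, 0.0401, 0.0506], 0.062)]
top vb [(np.int64(209), [0.393, 0.2998, 0.05], 0.061), (np.int64(210), [0.393, 0.2997, 0.0497], 0.062)]
top beaker [(np.int64(546), [0.64, 0.0122, 0.0395], 0.064), (np.int64(530), [0.64, 0.0121, 0.0399], 0.068)]
top tool [(np.int64(96), [0.4947, 0.1526, 0.1192], 0.129), (np.int64(101), [0.495, 0.1533, 0.1193], 0.129)]
scene vw [(np.int64(258), [0.4465, 0.0476, 0.0443], 0.06), (np.int64(258), [0.4465, 0.0474, 0.0444], 0.06)]
scene vb [(np.int64(392), [0.3917, 0.3101, 0.0455], 0.06), (np.int64(395), [0.3915, 0.3102, 0.0454], 0.061)]
scene beaker [(np.int64(519), [0.6355, 0.0162, 0.0455], 0.063), (np.int64(514), [0.6357, 0.0159, 0.0455], 0.063)]
scene tool [(np.int64(160), [0.4942, 0.1598, 0.1117], 0.129), (np.int64(171), [0.4946, 0.16, 0.1115], 0.127)]
```

Nothing else has moved and the tool stands in its holder. Handing in.

```bash
python3 -c "
from h import *
print(arm.job_done())"
```

```text
the job is handed in; nothing more can be done
None
```

The trimmer slot now lines up with the ribs, and the tuning tool is back in its holder. I handed the job in at about 19.5 s of the 58 s allowed; no verdict came back.

- **Turning the screw:** I lowered the blade into the slot, about 4 mm below a screw face that the depth image put about 15 mm below the rim. No contact force showed above the roughly 1 N noise, so I never clearly felt the slot floor. The first clockwise turn left the slot about 6° short, because the play was larger than stated (about 0.23 rad against 0.13). I put the blade back in and turned the rest of the way.
- **Alignment check:** the last wrist picture showed the slot 0.7° counter-clockwise of the ribs, with a measuring error of about 1°.
- **Tool and glassware:** the tool was set down with about 4 N and stands upright. Its handle and collar tops are at the right heights, and it is within 1 mm of where it started. Both vials and the beaker are where they were, to within 0.5 mm.
- **Checks that disagreed:**
  - A simple before-and-after picture comparison flagged changes around the glassware. Depth measurements from two cameras, taken with the arm clear, showed no movement, so I put that down to the arm's shadow.
  - The first slot reading (44.4°) was 3–4° off the closer ones, and I used the closer ones.

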